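# Pop the till drawer and catch it short of the cup

### The job

Someone has left an espresso cup standing in front of the till's cash drawer. Press the release key with one finger and stop the drawer with the other as it springs out, so that it opens only about 5 cm (anywhere from 3 to 7) to show the front row of coins, and never runs out past 8 cm towards the cup. Leave the drawer standing open like that and let go; both cups, the mug, and the pad and pen in the till's tray stay where they are.

Things in the scene. Friction and masses are not known exactly. Their poses are not given: they have to be found in the camera images.
- till: dark steel cash drawer unit, 200 mm wide (its y), 232 deep when shut, 78 high, fast on the counter. Origin under the centre of the case, on the counter; x points to its back (the drawer springs out along -x), z up. Its top is a tray: floor 58 mm above the counter, rim up to 78 mm at sides and back (8 mm thick), closed at the front by the drawer's front panel.
- key_top (a point): centre of the top of the grey release key in the tray, 66 mm above the counter, at x -86, y 0 mm in the till's frame: 36 mm behind the front face and 24 mm behind the back face of the shut drawer's front panel. The key is 20 mm (till's x) by 42 mm (till's y), stands 8 mm above the tray floor and goes straight down.
- release_key (a joint): travel of the release key, m: 0 up, 0.005 fully down. A spring presses it up with 2 N at the top and 4.5 N at the bottom; the drawer is let go at about 0.0035.
- drawer_front (a point): point on the front face of the drawer's steel front panel, in the middle of its width, 68 mm above the counter (10 mm under the panel's top edge); it moves with the drawer. The panel is 200 mm wide, 12 mm thick, from 7 to 78 mm above the counter; in front of it there is free space.
- drawer (a joint): how far the drawer is open, m: 0 shut and latched, 0.13 at its stop, along the till's -x. Once let go, a spring plunger (2.6 N) pushes it (about 0.6 kg, easy runners) over the first 30 mm; it then coasts at some 0.25 to 0.45 m/s to the stop unless something stands in its way. Stopped beyond 30 mm, it stays there.
- cup: white espresso cup with handle, 58x82 mm, 54 mm high, on the counter in the drawer's run; origin under the middle of cup and handle (the bowl, 58 mm across, is centred 12 mm along its +y, the handle points along -y). It begins 88 mm or more in front of the shut drawer.
- pad: black order pad, 150x105x16 mm, lying in the back of the till's tray; origin under its centre.
- pen: black pen, 145 mm long (its y), 12 mm thick, lying across the tray between the key and the pad; origin under its centre.
- mug: white mug, 84 mm across, 100 mm high, with a handle, standing on the counter to the right of the espresso cup; origin under the middle of mug and handle.
- purple_cup: purple cup with a handle, 65x94x52 mm, standing on the counter near its left end; origin under the middle of cup and handle.

How it is judged:
On the way, in this order (a step that is already met when the one before it is completed fails the run):
1. the release key is pressed and lets the drawer go (value of joint release_key above 0.003 m), for 0.02 s.
2. the drawer has been stopped 3 to 7 cm open (value of joint drawer between 0.03 and 0.07 m and velocity of joint drawer between -0.02 and 0.02 m/s), for 0.2 s.
At the end, for the whole second after the job is handed in: the drawer stands still, 30 to 70 mm open, the key is up again, and both cups and the mug (10 mm), the pad (15 mm) and the pen (30 mm) are where they were, the espresso cup upright (0.1 rad) (value of joint drawer between 0.03 and 0.07 m and velocity of joint drawer between -0.01 and 0.01 m/s and value of joint release_key below 0.001 m and distance of each of cup, mug, purple_cup from where it was at the start of the episode below 0.01 m and angle between cup's own z axis and vertical below 0.1 rad and distance of pad from where it was at the start of the episode below 0.015 m and distance of pen from where it was at the start of the episode below 0.03 m); the robot touches nothing.
It fails at once if the drawer runs out past 8 cm (value of joint drawer above 0.08 m).
It fails at once if the cup is shifted more than 1 cm or tipped (distance of cup from where it was at the start of the episode above 0.01 m or angle between cup's own z axis and vertical above 0.2 rad).
It fails at once if the pad, the pen, the mug or the purple cup is moved or picked up (distance of pad from where it was at the start of the episode above 0.015 m or distance of pen from where it was at the start of the episode above 0.03 m or distance of any of mug, purple_cup from where it was at the start of the episode above 0.01 m).
It also fails if it takes over 34 s, if anything falls off the work surface, if the arm or the gripper's body presses on something with over 40 N, if the wrist force passes 120 N, or if a joint passes its speed limit or range.

### The arm

A 6-joint arm with a two-finger parallel gripper is mounted at the origin on a cart in front of the work surface, level with it; the furniture and walls round the work are solid. World frame = base frame: x ahead of the robot, y to its left, z up, the work surface at z = 0. Lengths are in m, angles in rad, forces in N, time in s.
With the tool pointing down it reaches from about 0.325 to 0.775 m from the base axis. Payload 5.5 kg.
Tool frame: the origin (TCP) lies on the centre line of the jaws, within the pads' length; the fingertips stand 19 mm ahead of it and the grasp point (between the pads) is the TCP; z points along the fingers, y is the line along which they close (so a half turn about z gives the same grasp; the last joint's range is limited). The gripper opens to 85 mm and grips with 20 to 120 N. Pads are 22 mm wide; open, the fingers measure 114 mm over their backs; the gripper's body (76 mm by 85 mm) begins 54 mm behind the grasp point. The pads swing forward as they close: fully open they stand 13 mm farther back than shut.
Start: joints at [1.087, 0.091, 1.231, -0, 1.82, -0.057], TCP at [0.248, 0.546, 0.25] pointing down, gripper open.
Joint ranges: [-2.87, 2.87], [-0.86, 2.18], [0.17, 2.46], [-1.51, 4.65], [0.06, 2.69], [-2.65, 2.65]. Speed limits (rad/s): [2.57, 2.57, 3.01, 3.14, 3.14, 3.14].

### API

Orientations are given as a rotation vector (axis times angle).
In Python, from plant import telemetry, imaging, hand_in gives the robot as it stands.
- The arm moves only by the tool drive_tool, never from a script. Its argument "plan" is a list of rows, each an object with "xyz": the shift along the world's x, y, z as a fraction of full scale, a list of three; "turn": the turn about the world's z as a fraction of full scale. A call has 1 to 12 rows; each row is the pose to reach, as a shift and turn from the pose commanded when the call began; what a row does not reach only later rows make up. Full scale, the value 1, is 0.15 m for a shift and pi/4 rad for a turn. A row lasts 1/12 s, in which the tool goes at most 41.7 mm and 7.16 degrees, less where a joint would pass 70% of its speed; a pose out of reach is approached as far as the arm can. A call with a number of a shift or a turn outside -1 to 1 is refused whole. A call with a gripper value outside its range is refused whole. "grip" is the closure, from -1 (fully open) to 1 (shut), set as the call begins (left out, the last holds). The fingers move at their own pace and stop on an object; "grip_force" is the grip in N (left out, the last holds). Time passes only in rows, so rows that repeat a pose let the fingers close. It gives the time, the measured TCP pose, the force, the opening and the grip force at its end, in the units of the state.
- telemetry.get_obs(): the state, without advancing time (a new reading comes with each control period).
- imaging.grab_frame(name): name is "side" or "top"; returns the picture (420x560x3 uint8, red, green, blue); there is no depth.
- imaging.get_calibration(name): a dict with "fx", "fy", "cx", "cy" (pixels), "k1" (the pictures are not rectified: a ray, as slopes to the right and down, at radius r is drawn at 1 + k1 r^2 times it, then the intrinsics apply), "R" (3x3) and "t" (3): a world point X has camera coordinates R X + t. Camera axes: x right, y down, z forward; pixel columns grow to the right and rows downward; lengths in m; the calibration is good to about 2 mm. A picture is of the moment at which its call begins. get_calibration takes no time and is no camera call.
- hand_in(): hands the job in; it is judged then, once.
The state is a dict: "time_s": time; "joints": joint angles; "joint_vel": joint speeds; "joint_torque": joint torques, N m; "position": TCP position; "eef_rot": TCP orientation; "ft_force": force on the tool from outside, world axes, zero at the start; "torque": the same for the moment, N m; "opening": opening from 0.0 (shut) to 1.0 (fully open); "grasp_force": force on a finger pad.
Only numpy, scipy, OpenCV 4.12 (cv2) and the standard library are available. Lean on these libraries where they do the work, as an engineer would, in place of code of your own. Each camera call takes 0.05 s, during which the arm holds its last target. There are 200 camera calls.

## Working session

There is one attempt and no reset: what is moved stays moved. The work goes in short steps, Python scripts to look and compute and a tool call to move; the robot and the scene stay as the last step left them, time stands still between calls to the robot, and variables do not carry over. Pictures are saved under pics/ and viewed, at most 10 in all, crops included, and the job is handed in when it is done.

Besides the shell and the picture viewer there is one more tool, called as name(argument=value, ...), one argument or row to a line, values as JSON. drive_tool: Moves the arm, as the interface text tells. Its arguments: {"type":"object","properties":{"plan":{"type":"array","items":{"type":"object","properties":{"xyz":{"type":"array","items":{"type":"number"}},"turn":{"type":"number"}}}},"grip":{"type":"number"},"grip_force":{"type":"number"}},"required":["plan"]}

```bash
mkdir -p pics
cat > h.py <<'E'
import numpy as np, cv2
from plant import telemetry, imaging, hand_in
def K(n):
    c=imaging.get_calibration(n); return c,np.array(c["R"]),np.array(c["t"])
def proj(n,X):
    c,R,t=K(n); p=R@np.array(X)+t; s=p[:2]/p[2]; s=s*(1+c["k1"]*(s@s))
    return np.array([c["fx"]*s[0]+c["cx"],c["fy"]*s[1]+c["cy"]])
def ray(n,uv):
    c,R,t=K(n); d=np.array([(uv[0]-c["cx"])/c["fx"],(uv[1]-c["cy"])/c["fy"]]); s=d.copy()
    for _ in range(30): s=d/(1+c["k1"]*(s@s))
    return -R.T@t, R.T@np.array([s[0],s[1],1])
def onz(n,uv,z):
    o,d=ray(n,uv); return o+d*(z-o[2])/d[2]
def snap(n,f):
    im=np.array(imaging.grab_frame(n)); cv2.imwrite(f,im[:,:,::-1]); return im
E
python3 - <<'E'
from h import *
for n in("top","side"):
    snap(n,f"pics/{n}0.png"); c,R,t=K(n); print(n,(-R.T@t).round(3),R.round(2).tolist(),c["fx"])
o=telemetry.get_obs(); print(o["time_s"],o["position"],o["eef_rot"],o["opening"])
E
```

```text
top [0.516 0.139 0.911] [[-0.02, -1.0, -0.02], [-1.0, 0.02, -0.1], [0.1, 0.02, -1.0]] 385.2277271641643
side [-0.016  1.233  0.687] [[-0.88, -0.48, -0.01], [-0.2, 0.38, -0.9], [0.43, -0.79, -0.44]] 492.04434373588333
0.1 [0.24827041 0.54598928 0.24926951] [-6.65219545e-01 -3.06990474e+00  2.65113440e-03] 1.0015421186329831
```

View pics/top0.png

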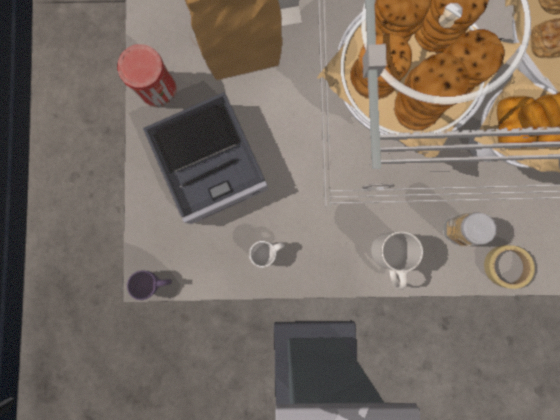

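View pics/side0.png

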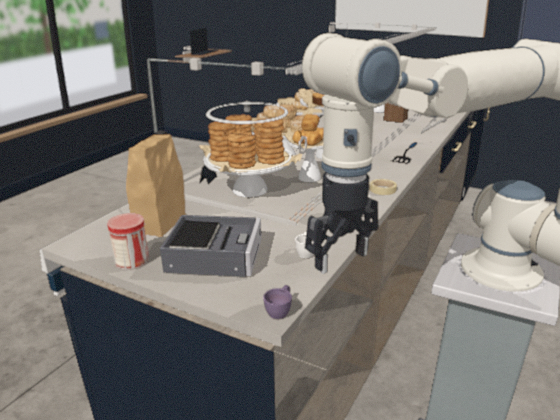

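The side view shows the gripper near (340,235), the till near (215,245), the cup near (305,245) and the purple cup at (278,303). In the top view the till is a rotated rectangle around (205,158) with the key at (219,190) and the cup at (262,254). I'll enlarge the till for its corners.

Run:
```python
from h import *
im=cv2.imread("pics/top0.png")
cv2.imwrite("pics/c1.png",cv2.resize(im[85:285,120:300],None,fx=3,fy=3,interpolation=cv2.INTER_CUBIC)[:600])
print(proj("top",[0.248,.546,.25]),proj("side",[0.248,.546,.25]),proj("top",[0,0,0]))
```

```text
[ 33.22369754 416.4267518 ] [341.25135593 260.28517318] [350.08594579 482.08819689]
```

View pics/c1.png

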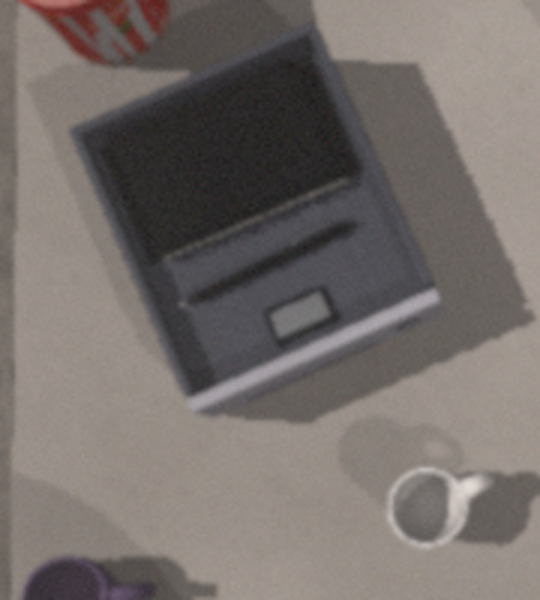

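The crop shows till top corners at about (74,130), (313,28), (438,300), (193,410), the key at (300,314) and the cup bowl at (428,507).

Run:
```python
from h import *
f=lambda p:((p[0]+.5)/3-.5+120,(p[1]+.5)/3-.5+85)
BL,BR,FR,FL=[onz("top",f(p),.078)[:2] for p in((74,130),(313,28),(438,298),(193,410))]
k=onz("top",f((300,314)),.066)[:2]; cup=onz("top",f((428,507)),.054)[:2]
print("corners",BL,BR,FR,FL); print("key",k,"cup",cup)
im=cv2.imread("pics/top0.png")[170:210,195:245]
hsv=cv2.cvtColor(im,cv2.COLOR_BGR2HSV); g=im.min(2); m=((g>105)).astype(np.uint8)
n,l,s,c=cv2.connectedComponentsWithStats(m); print([(s[i][4],(c[i]+[195,170]).round(1)) for i in range(1,n)])
ax=lambda a,b:np.degrees(np.arctan2(*(b-a)[::-1]))
print("sizes",[np.linalg.norm(a-b).round(4) for a,b in((BL,BR),(BR,FR),(FR,FL),(FL,BL))])
print("yaw",ax(FR,BR),ax(FL,BL),ax(FR,FL)-90,ax(BR,BL)-90)
th=np.radians(np.mean([ax(FR,BR),ax(FL,BL),ax(FR,FL)-90,ax(BR,BL)-90]))
X=np.array([np.cos(th),np.sin(th)]);Y=np.array([-X[1],X[0]])
C=(BL+BR+FR+FL)/4
print("till yaw",np.degrees(th),"key from corners",(FL+FR)/2+.036*X,"C",C, "key in till from front",(k-(FL+FR)/2)@X,(k-(FL+FR)/2)@Y)
print("cup rel front",(cup-(FL+FR)/2)@X,(cup-(FL+FR)/2)@Y)
from scipy.spatial.transform import Rotation as Ro
o=telemetry.get_obs();M=Ro.from_rotvec(o["eef_rot"]).as_matrix();print("tool y dir deg",np.degrees(np.arctan2(M[1,1],M[0,1])))
```

```text
corners [0.77902717 0.43529879] [0.85231211 0.25754475] [0.64726716 0.16841325] [0.569585   0.34728571]
key [0.63963289 0.27112664] cup [0.4957413  0.17959957]
[(np.int32(124), array([219.3, 189.5])), (np.int32(244), array([225.3, 200.8]))]
sizes [np.float64(0.1923), np.float64(0.2236), np.float64(0.195), np.float64(0.2272)]
yaw 23.494222066208824 22.79341989476105 23.47472698830059 22.405513233290847
till yaw 23.04197054564033 key from corners [0.64155394 0.27194007] C [0.71204786 0.30213562] key in till from front 0.03391383672566857 3.3711284022885122e-06
cup rel front -0.13432202989238365 -0.027901582126660735
tool y dir deg 65.54713709644383
```

drive_tool(
  plan=[
    {"xyz":[0.78,-0.65,0],"turn":-0.94},
    {"xyz":[0.78,-0.65,0],"turn":-0.94},
    {"xyz":[0.78,-0.65,0],"turn":-0.94},
    {"xyz":[0.78,-0.65,0],"turn":-0.94},
    {"xyz":[0.78,-0.65,0],"turn":-0.94},
    {"xyz":[0.78,-0.65,0],"turn":-0.94},
    {"xyz":[0.78,-0.65,0],"turn":-0.94},
  ],
  grip=-1,
)

```text
time_s: 0.68
position: [0.3659, 0.448, 0.2497]
eef_rot: [-1.735, -2.619, 0.001]
ft_force: [0.0, 0.0, 0.0]
opening: 1.0
grasp_force: 0.0
```

drive_tool(
  plan=[
    {"xyz":[0.78,-0.65,0],"turn":0},
    {"xyz":[0.78,-0.65,0],"turn":0},
    {"xyz":[0.78,-0.65,0],"turn":0},
    {"xyz":[0.78,-0.65,0],"turn":0},
    {"xyz":[0.78,-0.65,0],"turn":0},
    {"xyz":[0.78,-0.65,0],"turn":0},
  ],
)

```text
time_s: 1.18
position: [0.483, 0.3504, 0.2495]
eef_rot: [-1.727, -2.623, 0.002]
ft_force: [0.0, -0.0, -0.1]
opening: 0.998
grasp_force: 0.0
```

drive_tool(
  plan=[
    {"xyz":[0.78,-0.65,0],"turn":0},
    {"xyz":[0.78,-0.65,0],"turn":0},
    {"xyz":[0.78,-0.65,0],"turn":0},
    {"xyz":[0.78,-0.65,0],"turn":0},
    {"xyz":[0.78,-0.65,0],"turn":0},
    {"xyz":[0.78,-0.65,-0.7],"turn":0},
    {"xyz":[0.78,-0.65,-0.7],"turn":0},
    {"xyz":[0.78,-0.65,-0.7],"turn":0},
    {"xyz":[0.78,-0.65,-0.7],"turn":0},
  ],
)

```text
time_s: 1.93
position: [0.5952, 0.2546, 0.1372]
eef_rot: [-1.719, -2.62, 0.015]
ft_force: [0.5, 0.1, -1.9]
opening: 0.996
grasp_force: 0.0
```

Run:
```python
from h import *
from scipy.spatial.transform import Rotation as Ro
o=telemetry.get_obs();M=Ro.from_rotvec(o["eef_rot"]).as_matrix()
print(o["time_s"],o["position"],M.round(3),o["ft_force"],o["opening"],np.degrees(np.arctan2(M[1,1],M[0,1])))
im=snap("side","pics/s1.png"); t=snap("top","pics/t1.png")
p=proj("side",[0.62,.26,.08]).astype(int); print(p)
a=im[p[1]-100:p[1]+60,p[0]-100:p[0]+100,::-1]; cv2.imwrite("pics/c2.png",cv2.resize(a,None,fx=3.5,fy=3.5,interpolation=cv2.INTER_CUBIC))
b=t[85:285,120:320,::-1]; cv2.imwrite("pics/c3.png",cv2.resize(b,None,fx=3,fy=3,interpolation=cv2.INTER_CUBIC))
```

```text
1.9333 [0.59521908 0.25458645 0.13722517] [[-0.398  0.917 -0.012]
 [ 0.917  0.398 -0.004]
 [ 0.001 -0.013 -1.   ]] [ 0.54700169  0.07431052 -1.86898409] 0.9956978931000618 23.47686042364481
[249 232]
```

View pics/c2.png

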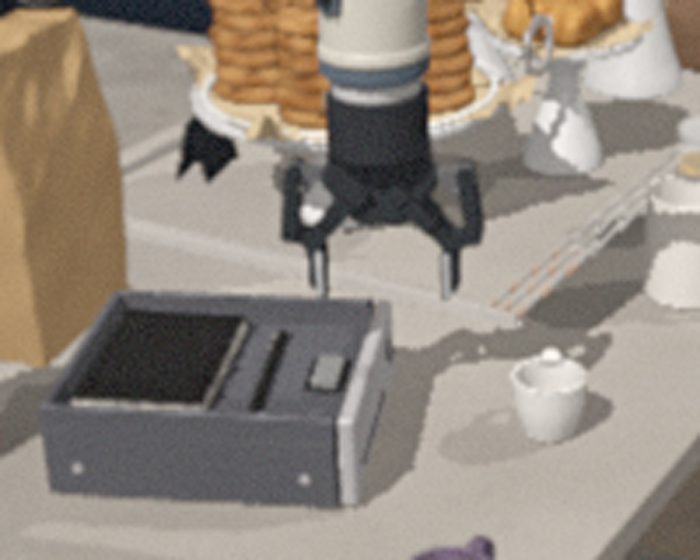

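View pics/c3.png

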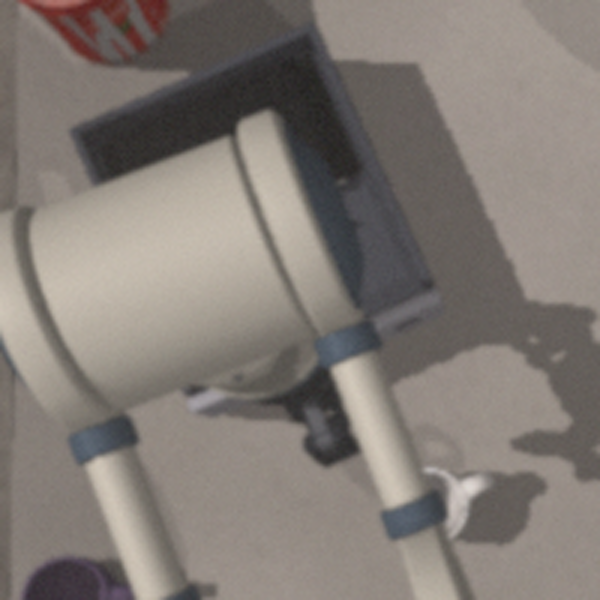

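The side crop shows fingertips at (323,293) and (447,298), both clear above the till and cup; the key is at (328,372). The top crop shows the arm hiding the key.

Run:
```python
from h import *
o=telemetry.get_obs();P=np.array(o["position"]);print(P,o["time_s"],o["ft_force"],o["joint_vel"].__class__)
th=np.radians(23.0);X=np.array([np.cos(th),np.sin(th),0]);Y=np.array([-X[1],X[0],0])
k=np.array([.6402,.2715,.066])
f=lambda p:((p[0]+.5)/3.5-.5+149,(p[1]+.5)/3.5-.5+132)
for p in((320,293),(445,298)):
    r,d=ray("side",f(p)); q=r+d*(((P+.011*Y-r)@Y)/(d@Y)); print("tip",q,"rel TCP",(q-P)@X,q[2]-P[2])
q=onz("side",f((328,372)),.066);print("key side",q)
d=k-P;print("key rel TCP in till:",d@X,d@Y,d[2])
want=k-.0445*X;print("xy shift/0.15",(want-P)/.15)
```

```text
[0.59811277 0.25512395 0.14510055] 2.0333 [ 0.40021758 -0.30251115  1.17654323] <class 'numpy.ndarray'>
tip [0.6336969  0.28217848 0.1371365 ] rel TCP 0.0433264054130222 -0.00796405382843171
tip [0.54814584 0.24586421 0.13687114] rel TCP -0.04961286838825143 -0.008229418292224816
key side [0.6360871 0.2731563 0.066    ]
key rel TCP in till: 0.045140130359176224 -0.0013705553192783324 -0.07910055425524584
xy shift/0.15 [ 0.00749841 -0.00674323 -0.52733703]
```

drive_tool(
  plan=[
    {"xyz":[0,-0.01,-0.15],"turn":0},
    {"xyz":[0,-0.01,-0.3],"turn":0},
    {"xyz":[0,-0.01,-0.37],"turn":0},
    {"xyz":[0,-0.01,-0.4],"turn":0},
    {"xyz":[0,-0.01,-0.43],"turn":0},
    {"xyz":[0,-0.01,-0.43],"turn":0},
    {"xyz":[0,-0.01,-0.43],"turn":0},
    {"xyz":[0,-0.01,-0.43],"turn":0},
  ],
)

```text
time_s: 2.7
position: [0.6001, 0.2525, 0.0825]
eef_rot: [1.727, 2.622, 0.003]
ft_force: [0.3, 0.3, 0.1]
opening: 1.0
grasp_force: 0.0
```

Run:
```python
from h import *
o=telemetry.get_obs();print(o["time_s"],o["position"],o["ft_force"],o["torque"])
im=snap("side","pics/s2.png"); p=(249,232)
a=im[p[1]-80:p[1]+60,p[0]-60:p[0]+90,::-1]; cv2.imwrite("pics/c4.png",cv2.resize(a,None,fx=4,fy=4,interpolation=cv2.INTER_CUBIC))
```

```text
2.7 [0.6000508  0.25250094 0.08246443] [0.33275416 0.25920301 0.1257653 ] [-0.05754173  0.01628025 -0.01571198]
```

View pics/c4.png

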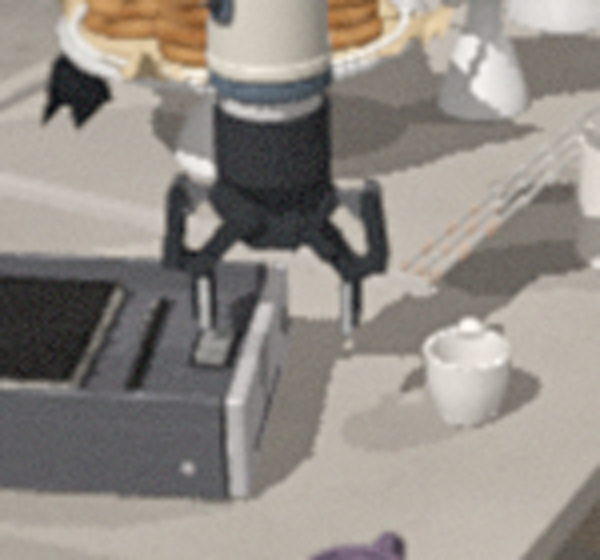

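Finger 1's tip (205,332) is just above the key (212,350), and finger 2 (347,340) is in front of the panel and short of the cup. I'll feel for contact.

drive_tool(
  plan=[
    {"xyz":[-0.012,-0.005,-0.02],"turn":0},
    {"xyz":[-0.012,-0.005,-0.04],"turn":0},
    {"xyz":[-0.012,-0.005,-0.04],"turn":0},
    {"xyz":[-0.012,-0.005,-0.04],"turn":0},
    {"xyz":[-0.012,-0.005,-0.04],"turn":0},
    {"xyz":[-0.012,-0.005,-0.04],"turn":0},
  ],
)

```text
time_s: 3.25
position: [0.5976, 0.2515, 0.0748]
eef_rot: [1.728, 2.623, 0.0]
ft_force: [-0.6, 0.6, -0.1]
opening: 0.997
grasp_force: 0.0
```

drive_tool(
  plan=[
    {"xyz":[0,0,-0.013],"turn":0},
    {"xyz":[0,0,-0.013],"turn":0},
    {"xyz":[0,0,-0.013],"turn":0},
  ],
)

```text
time_s: 3.5
position: [0.5975, 0.2514, 0.0726]
eef_rot: [-1.728, -2.623, 0.001]
ft_force: [-0.4, -0.9, 0.6]
opening: 1.004
grasp_force: 0.0
```

drive_tool(
  plan=[
    {"xyz":[0,0,-0.01],"turn":0},
    {"xyz":[0,0,-0.01],"turn":0},
    {"xyz":[0,0,-0.01],"turn":0},
    {"xyz":[0,0,-0.01],"turn":0},
  ],
)

```text
time_s: 3.83
position: [0.5977, 0.2515, 0.0715]
eef_rot: [1.728, 2.623, 0.001]
ft_force: [0.5, 0.7, 1.4]
opening: 1.004
grasp_force: 0.5
```

drive_tool(
  plan=[
    {"xyz":[0,0,-0.012],"turn":0},
    {"xyz":[0,0,-0.012],"turn":0},
    {"xyz":[0,0,-0.012],"turn":0},
    {"xyz":[0,0,-0.012],"turn":0},
  ],
)

```text
time_s: 4.17
position: [0.5977, 0.2515, 0.0699]
eef_rot: [1.728, 2.623, 0.001]
ft_force: [-0.2, -0.2, 4.0]
opening: 0.999
grasp_force: 1.6
```

drive_tool(
  plan=[
    {"xyz":[0,0,-0.012],"turn":0},
    {"xyz":[0,0,-0.012],"turn":0},
    {"xyz":[0,0,-0.012],"turn":0},
    {"xyz":[0,0,-0.012],"turn":0},
    {"xyz":[0,0,-0.012],"turn":0},
  ],
)

```text
time_s: 4.58
position: [0.5973, 0.2513, 0.0677]
eef_rot: [-1.728, -2.623, 0.001]
ft_force: [-2.1, -0.8, 4.0]
opening: 1.0
grasp_force: 1.9
```

Run:
```python
from h import *
o=telemetry.get_obs();print(o["time_s"],o["position"],o["ft_force"],o["torque"])
im=snap("side","pics/s3.png"); p=(249,232)
a=im[p[1]-80:p[1]+60,p[0]-60:p[0]+90,::-1]; cv2.imwrite("pics/c5.png",cv2.resize(a,None,fx=4,fy=4,interpolation=cv2.INTER_CUBIC))
```

```text
4.5833 [0.59731178 0.25131839 0.06766355] [-2.08318304 -0.77873042  3.95182708] [-0.12455507  0.20818166 -0.03957594]
```

View pics/c5.png

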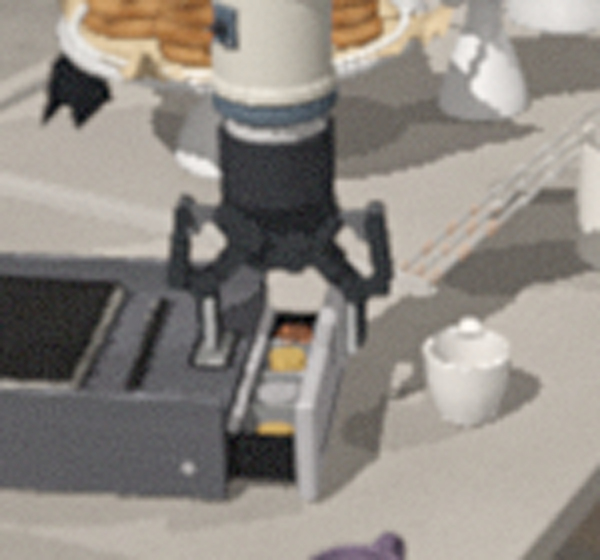

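The drawer is open with the coin row showing, and its panel is resting against finger 2 at (350,320); the cup is untouched. I'll hold to let it settle.

drive_tool(
  plan=[
    {"xyz":[0,0,-0.012],"turn":0},
    {"xyz":[0,0,-0.012],"turn":0},
    {"xyz":[0,0,-0.012],"turn":0},
    {"xyz":[0,0,-0.012],"turn":0},
    {"xyz":[0,0,-0.012],"turn":0},
    {"xyz":[0,0,-0.012],"turn":0},
    {"xyz":[0,0,-0.012],"turn":0},
    {"xyz":[0,0,-0.012],"turn":0},
    {"xyz":[0,0,-0.012],"turn":0},
    {"xyz":[0,0,-0.012],"turn":0},
    {"xyz":[0,0,-0.012],"turn":0},
    {"xyz":[0,0,-0.012],"turn":0},
  ],
)

```text
time_s: 5.63
position: [0.5976, 0.2515, 0.0668]
eef_rot: [1.728, 2.623, 0.001]
ft_force: [-4.4, -2.9, 7.0]
opening: 1.005
grasp_force: 3.8
```

Run:
```python
from h import *
im=snap("side","pics/s4.png"); o=telemetry.get_obs(); print(o["ft_force"])
b=cv2.imread("pics/s3.png")[:,:,::-1].astype(int)
d=np.abs(im.astype(int)-b).max(2)[232-10:292,240:280]; print((d>40).sum())
a=im[152:292,189:339,::-1]; cv2.imwrite("pics/c6.png",cv2.resize(a,None,fx=4,fy=4,interpolation=cv2.INTER_CUBIC))
# front panel top-left(near) corner positions
```

```text
[-3.511794   -1.04508558  7.76050623]
437
```

View pics/c6.png

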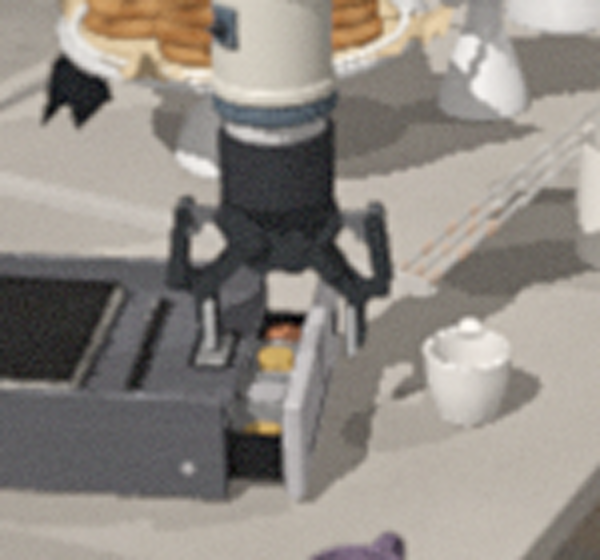

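The drawer has rebounded a little: the panel's near lower corner has gone from about (318,497) to (303,498). I'll measure the opening and check whether it is still moving.

Run:
```python
from h import *
im=snap("side","pics/s5.png").astype(int); b=cv2.imread("pics/s4.png")[:,:,::-1].astype(int)
print("diff",(np.abs(im-b).max(2)[222:292,240:280]>40).sum())
f=lambda p:((p[0]+.5)/4-.5+189,(p[1]+.5)/4-.5+152)
th=np.radians(23);X=np.array([np.cos(th),np.sin(th),0])
q0=onz("side",f((245,494)),.007)
for p in((318,497),(303,498)): q=onz("side",f(p),.007); print((q0-q)@X)
# column profile of bright panel near edge, fixed row ~ crop y 450 -> row 264
for n in("s2","s3","s4","s5"):
    g=cv2.imread(f"pics/{n}.png").min(2)[262:268].mean(0); print(n,g[240:275].round().astype(int).tolist())
```

```text
diff 0
0.046892293692430496
0.03753149924039065
s2 [94, 92, 95, 93, 69, 97, 167, 178, 175, 167, 143, 127, 118, 111, 115, 115, 115, 113, 115, 116, 114, 115, 112, 115, 118, 122, 128, 152, 169, 173, 171, 171, 172, 172, 170]
s3 [94, 94, 94, 96, 82, 50, 25, 19, 29, 33, 36, 32, 35, 32, 32, 34, 32, 34, 33, 34, 32, 26, 80, 152, 178, 176, 171, 149, 128, 114, 111, 112, 114, 112, 114]
s4 [96, 94, 94, 95, 83, 50, 23, 24, 30, 30, 34, 32, 35, 32, 33, 30, 32, 26, 26, 86, 160, 178, 176, 171, 147, 126, 114, 107, 114, 114, 112, 114, 113, 113, 113]
s5 [97, 95, 96, 95, 84, 52, 21, 25, 32, 31, 33, 33, 34, 35, 32, 30, 34, 30, 26, 89, 158, 178, 177, 170, 147, 127, 112, 108, 113, 114, 113, 113, 114, 115, 114]
```

The drawer is standing still at about 38 mm and is clear of finger 2. I'll lift straight up.

drive_tool(
  plan=[
    {"xyz":[0,0,0.05],"turn":0},
    {"xyz":[0,0,0.15],"turn":0},
    {"xyz":[0,0,0.3],"turn":0},
    {"xyz":[0,0,0.5],"turn":0},
    {"xyz":[0,0,0.7],"turn":0},
    {"xyz":[0,0,0.9],"turn":0},
    {"xyz":[0,0,0.9],"turn":0},
    {"xyz":[0,0,0.9],"turn":0},
    {"xyz":[0,0,0.9],"turn":0},
    {"xyz":[0,0,0.9],"turn":0},
  ],
)

```text
time_s: 6.57
position: [0.597, 0.2512, 0.1985]
eef_rot: [-1.727, -2.622, 0.005]
ft_force: [-0.2, -0.0, 0.2]
opening: 0.997
grasp_force: 0.0
```

Run:
```python
from h import *
snap("side","pics/s6.png"); b=cv2.imread("pics/s5.png").astype(int); im=cv2.imread("pics/s6.png")
d=(np.abs(im.astype(int)-b).max(2)>45)
print("panel diff",d[245:280,240:280].sum(),"cup",d[228:262,290:322].sum(), telemetry.get_obs()["position"],telemetry.get_obs()["ft_force"])
g=im.min(2)[262:268].mean(0); print(g[255:270].round())
cv2.imwrite("pics/c7.png",cv2.resize(im[152:292,189:339],None,fx=4,fy=4))
```

```text
panel diff 0 cup 208 [0.59696456 0.25121677 0.19838385] [ 0.42367405 -0.63589165 -0.60917751]
[ 33.  31.  27.  24.  88. 158. 176. 176. 170. 146. 125. 111. 106. 110.
 113.]
```

View pics/c7.png

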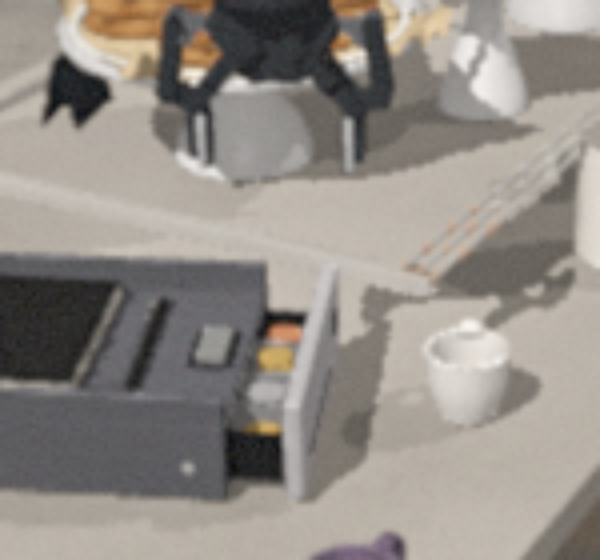

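The gripper is clear at (270,110), the key is up at (215,345), and the drawer is unmoved at about 38 mm. The cup is still at (468,370); the pixel change there is only the arm's shadow.

```bash
python3 -c "
from h import *
print(hand_in())"
```

```text
the job is handed in; nothing more can be done
None
```

The job is handed in: the key was pressed, finger 2 stopped the drawer, and it stands still about 38 mm open by camera, with the key back up, the cup, pad and pen looking undisturbed, and the gripper well clear; no verdict came back.

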